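Hold up the drive cage of an opened desktop computer

ROBOT

A 6-joint arm with a two-finger parallel gripper is mounted at the origin on the work surface. World frame = base frame: x ahead of the robot, y to its left, z up, the work surface at z = 0. Lengths are in m, angles in rad, forces in N, time in s.
With the tool pointing down it reaches from about 0.325 to 0.9 m from the base axis. Payload 3.5 kg.
Tool frame: the origin (TCP) lies on the centre line of the jaws, within the pads' length; the fingertips stand 19 mm ahead of it and the grasp point (between the pads) is the TCP (robot.tips_ahead is the distance from the TCP to the fingertips, in m); z points along the fingers, y is the line along which they close (so a half turn about z gives the same grasp; the last joint's range is limited). The gripper opens to 85 mm and grips with 20 to 120 N. Pads are 22 mm wide; open, the fingers measure 114 mm over their backs; the gripper's body (76 mm by 85 mm) begins 54 mm behind the grasp point. The pads swing forward as they close: fully open they stand 13 mm farther back than shut.
Start: joints at [-1.228, 0.276, -0.026, 1.268, 0, 1.467], TCP at [0.269, -0.564, 0.25] pointing down, gripper open.
Joint ranges: [-3.12, 3.12], [-0.85, 1.88], [-1.08, 1.24], [-1.95, 2.15], [-1.57, 1.53], [-3.14, 3.14]. Speed limits (rad/s): [2.57, 2.57, 3.14, 3.14, 3.14, 3.14].

INTERFACE

Orientations are given as a unit quaternion [w, x, y, z].
In Python, from bench import robot gives the robot as it stands. Calls block until the motion is done:
- robot.goto(position, orientation): joint-space move of the TCP to a pose.
- robot.move_l(position, ori=None, velocity=0.15, stop_force=None): straight line of the TCP; ori=None keeps the orientation; velocity is the mean speed in m/s. With stop_force (N) it stops when the force on the tool has changed by that much, and returns True; else False.
- robot.set_joints(angles): joint-space move.
- robot.gripper_to(opening): opening from 0.0 (shut) to 1.0 (fully open); the grip force is fixed at half the most; returns when the fingers have stopped.
- robot.pause(seconds).
- robot.solve_ik(position, orientation): joint angles nearest the present ones, or None.
- robot.read_state(): the state.
- robot.get_image(name): name is "side" or "top"; returns a dict with "img" (384x512x3 uint8, red, green, blue), "camera_matrix" (3x3 intrinsics, pixels), "rvec" (rotation vector, rad) and "tvec" (3), from world to camera coordinates, as OpenCV has them. Camera axes: x right, y down, z forward; pixel columns grow to the right and rows downward; lengths in m; the calibration is good to about 2 mm. A picture is of the moment at which its call begins. There is no depth.
A pose or a line that the arm cannot do raises robot.IKError and nothing moves.
- robot.job_done(): hands the job in; it is judged then, once.
Trained networks look in a picture, given as the dict that the camera call returned (one of the last four; its "shot" number tells which), for a name from the list of things; names that differ only in an ending like _2 or _b are one class to them, and where a whole thing is asked for, a point or a joint stands for the part that bears it (a point fixed in the world has none). Each returns a list of dicts, best first, with "conf" (0 to 1); they miss things now and then, are a little off and sometimes report something else, mostly with a low value. They report only what shows in the picture. A call takes as long as a camera call.
- robot.look_for(picture, name): "box" ([left, top, width, height] as shares, 0 to 1, of the picture: columns of its width, rows of its height, round what is visible of it).
- robot.spot_point(picture, name): "location" ([column, row] as shares, 0 to 1, of the picture: columns of its width, rows of its height: a listed point, or the origin of a listed thing).
The state is a dict: "t": time; "joints": joint angles; "qvel": joint speeds; "tau": joint torques, N m; "eef_pos": TCP position; "tool_rot": TCP orientation; "wrist_force": force on the tool from outside, world axes, zero at the start; "moment": the same for the moment, N m; "gripper_width": opening from 0.0 (shut) to 1.0 (fully open); "grasp_force": force on a finger pad.
Only numpy, scipy, OpenCV 4.12 (cv2) and the standard library are available. Lean on these libraries where they do the work, as an engineer would, in place of code of your own. Each camera call takes 0.05 s, during which the arm holds its last target. There are 200 camera calls.

TASK

The small desktop computer lies open on its side and I need to get at the memory under its drive cage. First pinch the slide lock beside the cage back against its finger rest (it stays back), then squeeze the two spring tabs of the pinch latch at the cage's free edge and, with them squeezed, swing the cage up past its half-way detent to wide open, close to its upper stop. Keep holding it up there: finish with the cage still in the gripper, and leave the things lying around the computer where they are.

Things in the scene. Friction and masses are not known exactly. Their poses are not given: they have to be found in the camera images.
- lock_grip (a point): Slide lock, midway between its two black upright plates, 87 mm above the table, on a cross rail beside the cage: fixed finger rest on +y, sliding thumb tab on -y (cage side); each 18 mm wide along x, 5 mm thick, 55 to 97 mm above the table. 36 mm over their outer faces when locked, 26 mm pinched home. Axes of the computer: x from the hinge line across the cage, y along the hinge line, z up.
- slide_lock (a joint): Travel of the lock's thumb tab along +y to its rest, m: 0 locked, clear of the cage from 0.005, 0.010 fully home. No spring, about 4 N of friction: stays where left. A flat tongue runs from the tab's foot in -y over an ear of the cage; its top is 62 mm above the table, so keep fingertips above that. Free room: 46 mm beside the tab, 60 mm beside the rest.
- cage_hinge (a point): Middle of the drive cage's hinge line, 85 mm above the table, fixed to the computer on the side nearer the robot; axes as at lock_grip, so its x and y tell how the computer is turned (within 0.35 rad of the robot's axes). The cage turns about this y axis: its free edge (+x) rises and comes over towards the robot.
- latch_grip (a point): Pinch latch on the cage's free edge, midway between its two black upright spring tabs, 175 mm from the hinge line and 2 mm above it when shut (87 mm above the table). Moves with the cage; axes: x from hinge to free edge, y along the hinge, z square to the cage (up when shut). Each tab: 18 mm wide along x, 5 mm thick, from 32 mm below to 10 mm above this point; squeeze along y.
- tab_front (a joint): Travel of the latch's -y tab inwards, m: 0 at rest, 0.008 squeezed home; spring 3 N at rest, 7 N home; springs back when let go. Its bolt leaves the keeper from about 0.004. The tabs measure 48 mm over their outer faces, 32 mm with both home.
- tab_rear (a joint): The same for the +y tab. Both bolts must be out for the cage to rise. The bolts run out in +-y from the tabs' feet, their tops 24 mm below latch_grip: keep fingertips above. The drive box begins 38 mm from latch_grip towards the hinge and stands 11 mm higher; 50 mm or more are free outside either tab.
- cage_angle (a joint): Drive cage about its hinge, rad: 0 shut (flat), grows as it rises, upper stop 1.35. Its weight swings it back (about 4 N at the latch when shut). A spring detent catches at 0.45 to 0.95 and can park it at about 0.7; getting through it takes up to about 6 N more at the latch. Let go beyond the detent, it falls back. It can be carried up by its squeezed tabs, which may turn between the fingers.
- drive_cage: Steel cage with drives, about 0.7 kg, 200 mm from hinge to free edge, 152 mm along the hinge, with the latch on its low front flange; origin at cage_hinge, axes as at latch_grip.
- drink_bottle: Drink bottle, 66 mm across, 210 mm tall, standing left of the computer; origin under its middle. A bystander.
- module_tray: Low black tray with two memory modules, 170 x 90 x 28 mm, left of the computer; origin under its middle. A bystander.
- screwdriver: Screwdriver, 210 mm long, lying right of the computer. A bystander.
- tape_measure: Tape measure, 66 x 34 x 62 mm, right of the computer; origin under its middle. A bystander.

How it is judged:
By the outcome, as a careful person would: the job done as asked, in the order asked, and still so for the second after the job is handed in, while the arm keeps its last pose, push and grip.
It also fails if it takes over 51 s, if anything falls off the work surface, if the arm or the gripper's body presses on something with over 40 N, if the wrist force passes 120 N, or if a joint passes its speed limit or range.

## Working session

There is one attempt and no reset: what is moved stays moved. The work goes in short steps, each a Python script; the robot and the scene stay as the last script left them, time stands still between calls to the robot, and variables do not carry over. Pictures are saved under pics/ and viewed, at most 10 in all, crops included, and the job is handed in when it is done.

```bash
mkdir -p pics; ls; cat > h.py <<'E'
import numpy as np, cv2
from bench import robot
def cam(p):
    R=cv2.Rodrigues(np.array(p["rvec"],float))[0]; return np.array(p["camera_matrix"],float),R,np.array(p["tvec"],float).ravel()
def ray(p,loc):
    K,R,t=cam(p); h,w=p["img"].shape[:2]
    d=R.T@np.linalg.inv(K)@np.array([loc[0]*w,loc[1]*h,1]); return -R.T@t,d
def atz(p,loc,z):
    c,d=ray(p,loc); return c+d*(z-c[2])/d[2]
def proj(p,X):
    K,R,t=cam(p); return cv2.projectPoints(np.atleast_2d(np.array(X,float)),np.array(p["rvec"],float),t,K,None)[0][:,0]
def tri(p1,l1,p2,l2):
    c1,d1=ray(p1,l1);c2,d2=ray(p2,l2); d1/=np.linalg.norm(d1);d2/=np.linalg.norm(d2)
    s=np.linalg.lstsq(np.c_[d1,-d2],c2-c1,rcond=None)[0]; a=c1+s[0]*d1;b=c2+s[1]*d2
    return (a+b)/2,np.linalg.norm(a-b)
def save(p,n,crop=None,s=1):
    im=p["img"][:,:,::-1]
    if crop: im=im[crop[1]:crop[3],crop[0]:crop[2]]
    cv2.imwrite("pics/"+n,cv2.resize(im,None,fx=s,fy=s,interpolation=cv2.INTER_CUBIC))
E
python3 - <<'E'
from h import *
np.set_printoptions(precision=4,suppress=True)
P={n:robot.get_image(n) for n in("top","side")}
for n,p in P.items(): save(p,n+".png",s=1.5)
Z={"lock_grip":.087,"cage_hinge":.085,"latch_grip":.087,"drink_bottle":0,"module_tray":0,"tape_measure":0,"screwdriver":0}
for k,z in Z.items():
    b={}
    for n,p in P.items():
        r=robot.spot_point(p,k)
        for q in r[:2]: print(k,n,np.array(q["location"])*[512,384],round(q["conf"],2),atz(p,q["location"],z))
        if r:b[n]=r[0]["location"]
    if len(b)==2: print("  tri",tri(P["top"],b["top"],P["side"],b["side"]))
for n,p in P.items(): K,R,t=cam(p); print(n,"cam pos",-R.T@t)
print(robot.read_state())
E
```

```text
pics
lock_grip top [265.4208 183.2064] 0.91 [ 0.5687 -0.0199  0.087 ]
lock_grip side [246.1184 183.0144] 0.65 [ 0.5877 -0.0303  0.087 ]
  tri (array([ 0.5716, -0.0165,  0.104 ]), np.float64(0.01231873274928414))
cage_hinge top [314.9824 195.9936] 0.62 [ 0.5229 -0.1825  0.085 ]
cage_hinge side [280.9856 166.5024] 0.72 [ 0.5266 -0.1737  0.085 ]
  tri (array([ 0.5269, -0.1823,  0.0782]), np.float64(0.006925206821589987))
latch_grip top [298.7008 146.688 ] 0.78 [ 0.6904 -0.1346  0.087 ]
drink_bottle top [154.4192 249.792 ] 0.92 [0.3565 0.3678 0.    ]
drink_bottle side [238.3872 316.1856] 0.82 [ 0.3683  0.3662 -0.    ]
  tri (array([0.3611, 0.3679, 0.0083]), np.float64(0.00987007274971774))
module_tray top [135.424  193.8048] 0.77 [0.5539 0.4379 0.    ]
module_tray top [266.0864 180.7872] 0.24 [ 0.5911 -0.0257  0.    ]
module_tray side [169.5232 305.5104] 0.66 [0.5536 0.4391 0.    ]
  tri (array([ 0.5543,  0.4385, -0.0017]), np.float64(0.00032880873823370375))
tape_measure top [374.9888 175.296 ] 0.78 [ 0.6029 -0.4136  0.    ]
tape_measure side [293.0176 142.1184] 0.45 [ 0.604  -0.4382  0
[... 222 characters left out ...]
wdriver side [334.4896 161.8944] 0.64 [ 0.3981 -0.4029 -0.    ]
  tri (array([ 0.3957, -0.3755,  0.0205]), np.float64(0.010488837093373884))
top cam pos [0.3766 0.0252 1.2991]
side cam pos [0.0638 0.781  0.9639]
{'t': 0.8, 'joints': array([-1.2284,  0.2764, -0.0264,  1.268 , -0.    ,  1.4674]), 'qvel': array([ 0.0002, -0.0005, -0.0001, -0.0007, -0.0011, -0.001 ]), 'tau': array([ -0.    , -44.5422,  29.5544,   0.0006,  -0.0002,  -0.    ]), 'eef_pos': array([ 0.2695, -0.5639,  0.2503]), 'tool_rot': array([ 0.    ,  0.9753,  0.2211, -0.    ]), 'wrist_force': array([ 0.3801, -0.8298,  0.0197]), 'moment': array([ 0.0216,  0.008 , -0.0067]), 'grasp_force': 0.0, 'gripper_width': 0.9985190735316751}
```

View pics/top.png

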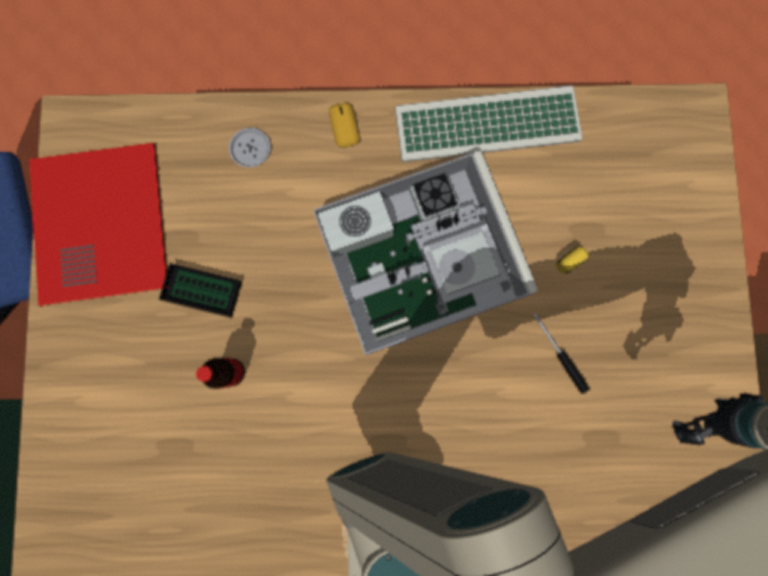

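View pics/side.png

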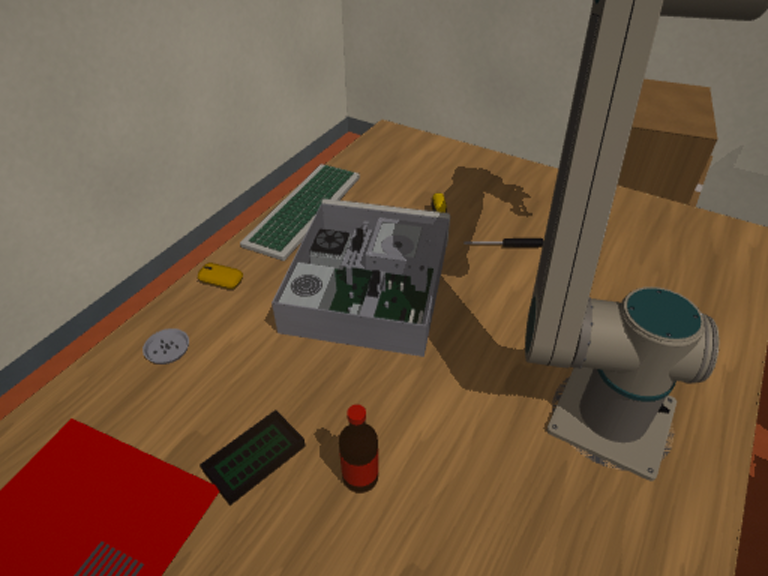

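The top view shows the computer around (425,250) in the picture, with the cage at its right (~(460,262)), black latch tabs near (447,221) and the lock on the rail near (400,275). The side view agrees. I'll crop both to refine the points.

```bash
python3 - <<'E'
from h import *
P={n:robot.get_image(n) for n in("top","side")}
a=P["top"]["img"][130:220,220:340]; b=P["side"]["img"][130:220,185:305]
im=np.hstack([cv2.resize(x,(400,300) if 0 else None,fx=3.3 if 0 else 3.3,fy=3.3,interpolation=cv2.INTER_CUBIC) for x in(a,b)])
cv2.imwrite("pics/crop.png",im[:,:,::-1])
for n,p in P.items():
  print(n,[(k,[(np.round(np.array(q["location"])*[512,384],1),round(q["conf"],2)) for q in robot.spot_point(p,k)[:2]]) for k in("lock_grip","latch_grip","cage_hinge")])
  print([(k,[(np.round(np.array(q["box"])*[512,384,512,384],1),round(q["conf"],2)) for q in robot.look_for(p,k)[:2]]) for k in("slide_lock","tab_front","tab_rear","drive_cage")])
E
```

```text
top [('lock_grip', [(array([268.2, 182.2]), 0.76)]), ('latch_grip', [(array([299.8, 146.8]), 0.94)]), ('cage_hinge', [(array([315., 195.]), 0.81), (array([374.3, 174.4]), 0.59)])]
[('slide_lock', [(array([270.2, 174.2,  11.2,  12.7]), 0.66), (array([104.6, 175.9,  56.3,  36.9]), 0.49)]), ('tab_front', [(array([303.4, 144. ,   2.4,   1.2]), 0.62)]), ('tab_rear', [(array([286.4, 148.7,   9.7,   5.2]), 0.62)]), ('drive_cage', [(array([279.9, 136.8,  60.2,  67.9]), 0.67), (array([272. , 175. ,   9. ,  11.5]), 0.2)])]
side [('lock_grip', [(array([249. , 186.7]), 0.87)]), ('latch_grip', [(array([237.9, 154.6]), 0.66)]), ('cage_hinge', [(array([283. , 162.8]), 0.55)])]
[('slide_lock', [(array([311.1, 155.8,  53.3,   6.4]), 0.65), (array([246.9, 178.9,   6.7,   9.6]), 0.56)]), ('tab_front', [(array([234.7, 149.5,   7. ,   9.2]), 0.5)]), ('tab_rear', [(array([233.7, 158.4,   6.5,  17.1]), 0.58)]), ('drive_cage', [(array([227.2, 145.1,  65. ,  42.9]), 0.56)])]
```

View pics/crop.png

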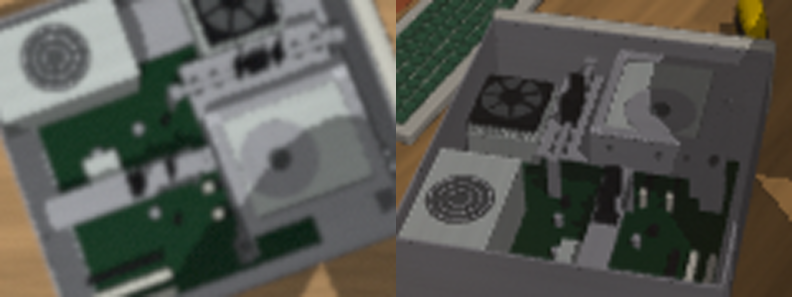

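```bash
cat >> h.py <<'E'
from scipy.spatial.transform import Rotation as Ro
def fit(n=5):
    from scipy.optimize import least_squares
    obs=[]
    for i in range(n):
        for v in("top","side"):
            p=robot.get_image(v)
            for j,k in enumerate(("cage_hinge","latch_grip","lock_grip")):
                for q in robot.spot_point(p,k)[:1]:
                    if q["conf"]>.4: obs.append((j,v,p,np.array(q["location"])*[512,384]))
    def X(s):
        h=np.array([s[0],s[1],.085]);return [h,h+[.175*np.cos(s[2]),.175*np.sin(s[2]),.002],np.array([s[3],s[4],.087])]
    def f(s):
        x=X(s); return np.concatenate([proj(p,x[j])[0]-u for j,v,p,u in obs])
    r=least_squares(f,[.523,-.18,.28,.57,-.02],loss="soft_l1",f_scale=1.)
    for j in range(3):
        for v in("top","side"):
            e=[proj(p,X(r.x)[j])[0]-u for a,w,p,u in obs if (a,w)==(j,v)]
            if e: print(j,v,len(e),"mean",np.mean(e,0).round(2),"std",np.std(e,0).round(2))
    return r.x
def quat(psi,th=0,flip=1):   # tool z = -cage z, tool y = flip*cage y, tilted th about -cage y
    R=Ro.from_euler("z",psi)*Ro.from_euler("y",-th)
    y=np.array([0,flip,0]);z=np.array([0,0,-1]);M=R.as_matrix()@np.c_[np.cross(y,z),y,z]
    x,y,z,w=Ro.from_matrix(M).as_quat(); return np.array([w,x,y,z])
E
python3 - <<'E'
from h import *
np.set_printoptions(precision=4,suppress=True)
s=fit(); np.save("s.npy",s); print(s)
psi=s[2]; ex=np.array([np.cos(psi),np.sin(psi),0]); ey=np.array([-np.sin(psi),np.cos(psi),0])
d=np.r_[s[3]-s[0],s[4]-s[1],0]; print("lock in computer frame",d@ex,d@ey)
h=np.array([s[0],s[1],.085])
for fl in(1,-1):
  print(fl,robot.solve_ik([s[3],s[4],.09],quat(psi,0,fl)))
  for th in(0,.7,1.3):
    for f in(0,.5,1):
      R=(Ro.from_euler("z",psi)*Ro.from_euler("y",-th))
      print(th,f,robot.solve_ik(h+R.apply([.175,0,.004]),quat(psi,th*f,fl)))
E
```

```text
0 top 5 mean [-0.12  0.33] std [0.79 1.56]
0 side 5 mean [ 1.26 -0.16] std [1.44 0.67]
1 top 5 mean [ 0.17 -1.4 ] std [1.15 0.65]
1 side 5 mean [0.37 1.77] std [1.65 1.07]
2 top 5 mean [ 0.02 -0.15] std [0.93 1.28]
2 side 5 mean [-0.43  0.72] std [1.81 1.04]
[ 0.5259 -0.1878  0.3022  0.5718 -0.0213]
lock in computer frame 0.09337887554108615 0.14530949679342087
1 [-0.1502  0.3162 -0.3368  0.9178  0.     -0.4524]
0 0 [-0.2849  0.5269 -0.0143  1.0295  0.     -0.5871]
0 0.5 [-0.2849  0.5269 -0.0143  1.0295  0.     -0.5871]
0 1 [-0.2849  0.5269 -0.0143  1.0295  0.     -0.5871]
0.7 0 [-0.3213  0.3788  0.0087  1.2007  0.     -0.6235]
0.7 0.5 [-0.414   0.2126 -0.2606  0.8289  0.2271 -0.6854]
0.7 1 [-0.5171  0.1171 -0.5117  0.4202  0.4901 -0.686 ]
1.3 0 [-0.4084  0.2182 -0.0918  1.2607  0.     -0.7106]
1.3 0.5 [-0.6391 -0.0384 -0.5168  0.6716  0.5112 -0.8298]
1.3 1 [-0.8344  0.0408 -0.9206 -0.3781  1.0637 -0.5232]
-1 [-0.1502  0.3162 -0.3368  0.9178  0.      2.6892]
0 0 [-0.2849  0.5269 -0.0143  1.0295  0.      2.5545]
0 0.5 [-0.2849  0.5269 -0.0143  1.0295  0.      2.5545]
0 1 [-0.2849  0.5269 -0.0143  1.0295  0.      2.5545]
0.7 0 [-0.3213  0.3788  0.0087  1.2007  0.      2.5181]
0.7 0.5 [-0.414   0.2126 -0.2606  0.8289  0.2271  2.4562]
0.7 1 [-0.5171  0.1171 -0.5117  0.4202  0.4901  2.4556]
1.3 0 [-0.4084  0.2182 -0.0918  1.2607  0.      2.431 ]
1.3 0.5 [-0.6391 -0.0384 -0.5168  0.6716  0.5112  2.3118]
1.3 1 [-0.8344  0.0408 -0.9206 -0.3781  1.0637  2.6184]
```

```bash
python3 - <<'E'
from h import *
p=robot.get_image("top")
g=cv2.resize(p["img"],None,fx=4,fy=4,interpolation=cv2.INTER_CUBIC)
l=cv2.createLineSegmentDetector().detect(cv2.cvtColor(g,cv2.COLOR_RGB2GRAY))[0][:,0]/4
for a in l:
    if np.hypot(a[2]-a[0],a[3]-a[1])>22 and 205<min(a[0],a[2]) and max(a[0],a[2])<362 and 98<min(a[1],a[3]) and max(a[1],a[3])<240:
        A,B=[atz(p,q/[512,384],.09) for q in(a[:2],a[2:])]; d=B-A
        yaw=np.arctan2(d[1],d[0]); yaw=(yaw+np.pi/4)%(np.pi/2)-np.pi/4
        print(a.round(0),"len %.3f yaw %.3f"%(np.hypot(*d[:2]),yaw))
E
```

```text
[249. 222. 272. 214.] len 0.080 yaw 0.326
[263. 153. 253. 127.] len 0.096 yaw 0.333
[271. 211. 248. 220.] len 0.079 yaw 0.338
[284. 145. 275. 123.] len 0.081 yaw 0.325
[300.  98. 271. 102.] len 0.097 yaw 0.095
[252. 128. 213. 142.] len 0.141 yaw 0.332
[237. 200. 268. 189.] len 0.107 yaw 0.317
[231. 164. 260. 153.] len 0.104 yaw 0.329
[273. 217. 251. 225.] len 0.074 yaw 0.334
[315. 103. 349. 187.] len 0.307 yaw 0.332
[213. 144. 220. 166.] len 0.079 yaw 0.326
[350. 175. 338. 145.] len 0.108 yaw 0.331
[338. 145. 327. 118.] len 0.099 yaw 0.337
[314. 153. 282. 164.] len 0.112 yaw 0.328
[319. 136. 310. 113.] len 0.083 yaw 0.329
[317. 203. 275. 219.] len 0.149 yaw 0.330
[283. 161. 311. 151.] len 0.101 yaw 0.325
[317. 210. 304. 231.] len 0.082 yaw -0.578
[232. 168. 262. 158.] len 0.105 yaw 0.330
[231. 198. 222. 175.] len 0.083 yaw 0.338
```

Box edges consistently give yaw 0.330. I'll refit with that fixed and pinch the lock.

```bash
sed -i 's/def f(s):/def f(s):\n        s=s.copy(); s[2]=.33/' h.py; sed -i 's/    return r.x$/    r.x[2]=.33; return r.x/' h.py; python3 - <<'E'
from h import *
np.set_printoptions(precision=4,suppress=True)
s=fit(4); np.save("s.npy",s); psi=.33; print(s)
ey=np.array([-np.sin(psi),np.cos(psi),0]); q=quat(psi)
L=np.array([s[3],s[4],.089])+.005*ey
robot.goto(L+[0,0,.16],q)
robot.gripper_to(.85)
p=[robot.get_image(n) for n in("top","side")]
st=robot.read_state(); print(st["eef_pos"],st["t"])
print(robot.move_l(L,velocity=.08,stop_force=8))
st=robot.read_state(); print(st["eef_pos"],st["t"],st["wrist_force"])
p=[robot.get_image(n) for n in("top","side")]
im=np.hstack([cv2.resize(p[0]["img"][130:220,220:340],None,fx=3.3,fy=3.3),cv2.resize(p[1]["img"][130:220,185:305],None,fx=3.3,fy=3.3)])
cv2.imwrite("pics/lock0.png",im[:,:,::-1])
E
```

```text
0 top 4 mean [ 1.64 -0.4 ] std [1.07 1.9 ]
0 side 4 mean [ 1.5 -0.8] std [1.97 1.  ]
1 top 3 mean [ 1.24 -1.38] std [0.27 1.38]
1 side 4 mean [0.11 0.68] std [0.64 1.14]
2 top 4 mean [ 0.25 -0.56] std [0.81 1.11]
2 side 4 mean [-0.11  1.25] std [0.97 1.68]
[ 0.5273 -0.1919  0.33    0.5772 -0.0259]
[ 0.5756 -0.0215  0.249 ] 7.8667
False
[ 0.576  -0.0213  0.0895] 10.0167 [0.0382 1.1157 0.3231]
```

View pics/lock0.png

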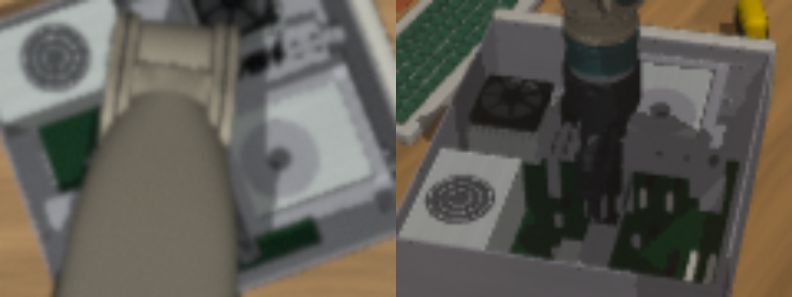

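The picture shows the fingers down around the lock (side crop ~(600,190)), with no contact force. I'll close in steps and watch the side force.

```bash
python3 - <<'E'
from h import *
np.set_printoptions(precision=3,suppress=True)
psi=.33; ex=np.array([np.cos(psi),np.sin(psi),0]); ey=np.array([-np.sin(psi),np.cos(psi),0])
for g in(.55,.45,.4,.35,.3,.25):
    robot.gripper_to(g); st=robot.read_state(); w=st["wrist_force"]
    print(g,round(st["gripper_width"],3),st["grasp_force"],"Fx,y,z",w@ex,w@ey,w[2],st["eef_pos"],round(st["t"],1))
    if abs(w@ey)>25: break
E
```

```text
0.55 0.552 0.0 Fx,y,z 0.5835275647005363 0.31979890721660936 -0.11533237153007644 [ 0.576 -0.021  0.089] 10.5
0.45 0.453 1.5844697132706642 Fx,y,z -0.8783528192092637 -2.972679060736161 0.18175017415210815 [ 0.576 -0.022  0.089] 10.7
0.4 0.4 2.0132242888212204 Fx,y,z -0.960092719973049 -4.574653369500284 2.1642912841090722 [ 0.576 -0.022  0.089] 11.0
0.35 0.348 2.5497910380363464 Fx,y,z -0.5558499311653249 -3.0163351598798758 3.2853895820938805 [ 0.576 -0.021  0.089] 11.2
0.3 0.301 7.886176407337189 Fx,y,z -1.535488991408724 2.7618903676583115 7.011007431770326 [ 0.575 -0.019  0.09 ] 11.4
0.25 0.279 59.16893541812897 Fx,y,z -1.706166083062785 6.1597482745020615 9.061673960162237 [ 0.575 -0.019  0.09 ] 11.6
```

```bash
python3 - <<'E'
from h import *
np.set_printoptions(precision=3,suppress=True)
psi=.33; ex=np.array([np.cos(psi),np.sin(psi),0]); ey=np.array([-np.sin(psi),np.cos(psi),0]); q=quat(psi)
def rep(l):
    st=robot.read_state(); w=st["wrist_force"]
    print(l,round(st["gripper_width"],3),round(st["grasp_force"],1),"F",np.array([w@ex,w@ey,w[2]]),st["eef_pos"],round(st["t"],1))
robot.gripper_to(.7); rep("open")
e=robot.read_state()["eef_pos"]; robot.move_l(e+[0,0,.12],velocity=.12)
T=np.array([.691,-.1335,.089])
robot.goto(T+[0,0,.11],q); robot.gripper_to(.9); rep("above")
print(robot.move_l(T,velocity=.07,stop_force=8)); rep("at")
for g in(.7,.6,.55,.5,.45): robot.gripper_to(g); rep(g)
E
```

```text
open 0.699 0.0 F [-0.501  0.004 -0.928] [ 0.575 -0.021  0.089] 12.1
above 0.903 0.0 F [-0.574  0.418  0.213] [ 0.691 -0.133  0.2  ] 14.2
False
at 0.902 0.0 F [-0.406 -0.193  0.115] [ 0.691 -0.134  0.09 ] 15.9
0.7 0.698 0.0 F [ 0.149  0.52  -0.403] [ 0.691 -0.134  0.089] 16.3
0.6 0.6 0.0 F [-0.456  0.464 -0.188] [ 0.691 -0.133  0.089] 16.5
0.55 0.551 3.0 F [-0.702  0.488  1.336] [ 0.691 -0.133  0.089] 16.7
0.5 0.5 4.3 F [-0.379  0.195  3.639] [ 0.691 -0.134  0.089] 17.0
0.45 0.453 5.3 F [-2.619  1.093  5.57 ] [ 0.691 -0.134  0.09 ] 17.2
```

Both tabs squeeze evenly. Closing home, then starting the lift.

```bash
cat > arc.py <<'E'
from h import *
np.set_printoptions(precision=3,suppress=True)
psi=.33; ex=np.array([np.cos(psi),np.sin(psi),0]); ey=np.array([-np.sin(psi),np.cos(psi),0])
H=np.array([.691,-.1335,.085])-.175*ex
def rep(l):
    st=robot.read_state(); w=st["wrist_force"]
    print(l,round(st["gripper_width"],3),round(st["grasp_force"],1),"F",np.array([w@ex,w@ey,w[2]]),st["eef_pos"],round(st["t"],1),flush=True)
    return np.linalg.norm(w)
def pose(th,f=.5): return H+(Ro.from_euler("z",psi)*Ro.from_euler("y",-th)).apply([.175,0,.004]),quat(psi,f*th)
def arc(ths,v=.06):
    for th in ths:
        p,q=pose(th); robot.move_l(p,q,velocity=v)
        if rep(th)>45: print("high force, stop"); break
E
python3 - <<'E'
from arc import *
robot.gripper_to(.2); rep("closed")
arc([.06,.15,.3,.45])
p=[robot.get_image(n) for n in("top","side")]
im=np.hstack([cv2.resize(p[0]["img"][110:220,220:340],None,fx=3.3,fy=3.3),cv2.resize(p[1]["img"][110:220,185:305],None,fx=3.3,fy=3.3)])
cv2.imwrite("pics/lift.png",im[:,:,::-1])
E
```

```text
closed 0.334 60.4 F [-3.942  4.383 10.618] [ 0.691 -0.133  0.091] 17.4
0.06 0.333 59.7 F [ 3.547  1.359 -4.384] [ 0.691 -0.133  0.099] 17.8
0.15 0.334 60.0 F [ 5.012  2.357 -5.292] [ 0.689 -0.134  0.115] 18.2
0.3 0.33 59.9 F [ 5.362  1.911 -2.543] [ 0.683 -0.136  0.141] 18.8
0.45 0.337 59.7 F [ 6.468  2.755 -2.552] [ 0.674 -0.139  0.165] 19.3
```

View pics/lift.png

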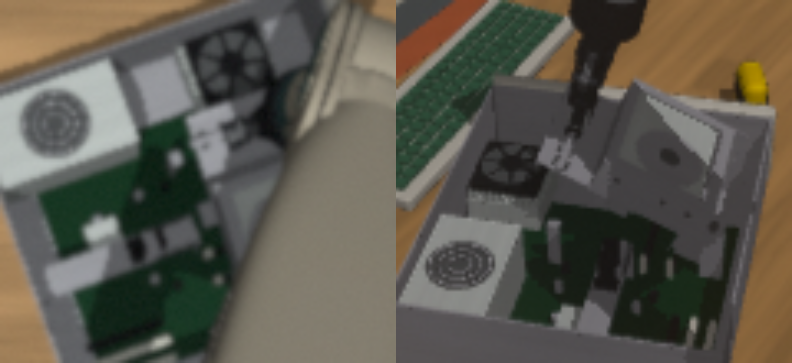

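The side crop shows the cage swung up in the fingers (latch at ~(570,140)) and the lock plates together. Continuing through the detent.

```bash
python3 - <<'E'
from arc import *
arc([.6,.75,.9,1.05,1.15,1.25,1.31])
p=[robot.get_image(n) for n in("top","side")]
print([(k,[(np.round(np.array(x["location"])*[512,384],1),round(x["conf"],2)) for x in robot.spot_point(p[1],k)[:1]]) for k in("latch_grip","lock_grip")], proj(p[1],pose(1.31)[0]))
im=np.hstack([cv2.resize(p[0]["img"][90:220,220:340],None,fx=3.3,fy=3.3),cv2.resize(p[1]["img"][90:220,185:305],None,fx=3.3,fy=3.3)])
cv2.imwrite("pics/up.png",im[:,:,::-1])
E
```

```text
0.6 0.331 62.1 F [ 7.14   3.558 -3.426] [ 0.661 -0.143  0.188] 20.0
0.75 0.331 62.0 F [ 7.719  3.091 -1.338] [ 0.646 -0.149  0.209] 20.6
0.9 0.333 62.3 F [5.914 4.083 2.187] [ 0.627 -0.155  0.227] 21.2
1.05 0.331 61.7 F [6.273 5.144 2.805] [ 0.606 -0.162  0.242] 21.8
1.15 0.339 61.5 F [5.785 4.141 3.566] [ 0.591 -0.167  0.25 ] 22.2
1.25 0.332 61.3 F [6.158 4.466 5.843] [ 0.576 -0.173  0.256] 22.6
1.31 0.333 61.2 F [4.894 4.77  7.041] [ 0.566 -0.176  0.259] 23.0
[('latch_grip', [(array([273.2, 122.4]), 0.56)]), ('lock_grip', [(array([248.4, 187.2]), 0.94)])] [[273.827 123.641]]
```

View pics/up.png

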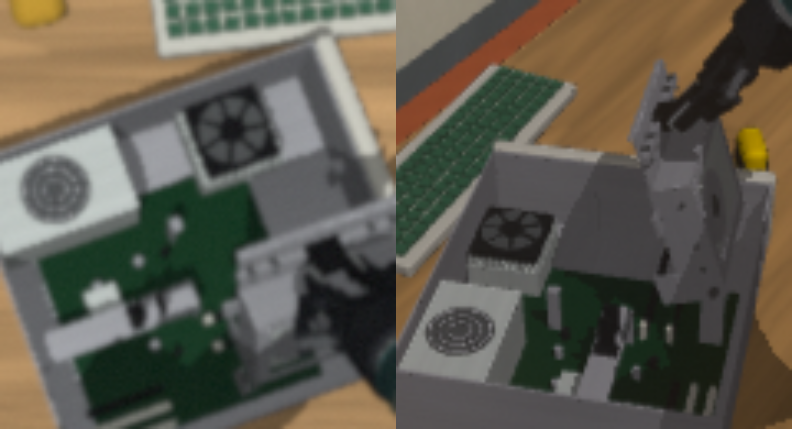

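The cage stands nearly vertical in the gripper (side crop ~(670,110)), the lock plates are together, and the latch is seen within about 1.5 pixels of its predicted position.

```bash
python3 - <<'E'
from arc import *
robot.pause(.5); rep("hold"); print(robot.job_done())
E
```

```text
hold 0.332 61.3 F [5.811 5.24  7.031] [ 0.567 -0.176  0.259] 23.7
the job is handed in; nothing more can be done
None
```

The job is handed in at 23.7 s: the slide lock is pinched home, and the drive cage is up at about 1.31 rad (upper stop 1.35, estimated from the arm's pose), still held by its squeezed latch; the arm met no unexpected contact, though I did not re-measure the things lying around.

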